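# Shift a gear selector on the test bench into third

### The arm

A 7-joint arm with a two-finger parallel gripper is mounted at the origin on the work surface. World frame = base frame: x ahead of the robot, y to its left, z up, the work surface at z = 0. Lengths are in m, angles in rad, forces in N, time in s.
With the tool pointing down it reaches from about 0.425 to 0.925 m from the base axis. Payload 6.8 kg.
Tool frame: the origin (TCP) lies at the centre of the arm's flange, where the gripper is bolted on; the fingertips stand 173 mm ahead of it and the grasp point (between the pads) lies 155 mm ahead of it (r.hold_point_z is the distance from the TCP to the grasp point, in m); z points along the fingers, x is the direction in which the jaws open and shut, and the axes are right-handed (so a half turn about z gives the same grasp; the last joint's range is limited). The gripper opens to 85 mm and grips with 20 to 120 N. Pads are 22 mm wide; open, the fingers measure 114 mm over their backs; the gripper's body (76 mm by 85 mm) begins 54 mm behind the grasp point. The pads swing forward as they close: fully open they stand 13 mm farther back than shut.
Start: joints at [1.238, 0.477, 0.022, 1.555, -0.011, 1.109, -0.083], TCP at [0.15, -0.658, 0.405] pointing down, gripper open.
Joint ranges: [-2.96, 2.96], [-0.34, 2.1], [-1.41, 1.46], [0.24, 2.44], [-1.37, 4.51], [0.17, 1.92], [-2.96, 2.96]. Speed limits (rad/s): [2.39, 2.39, 3.14, 3.14, 3.14, 3.14, 3.14].

### API

Orientations are given as a rotation vector (axis times angle).
In Python, from bench import r gives the robot as it stands.
- The arm moves only by the tool apply_moves, never from a script. Its arguments are lists of equal length, an entry for each row: "dp": the shift along the tool's x, y, z scaled (see below), a list of three; "twist": the turn, a rotation vector about the tool's x, y, z scaled (see below), a list of three; "jaw": the closure in counts, from 0 (fully open) to 255 (shut). In form: {"dp": [[x, y, z], ...], "twist": [[rx, ry, rz], ...], "jaw": [jaw, ...]}. A call has 1 to 20 rows; each row shifts and turns the pose as measured when the row begins, along the tool's axes as they then stand; what a row does not reach is not made up. The controller multiplies each number of a shift by 12 cm and each number of a turn by 120 degrees. A row lasts 1/10 s, in which the tool goes at most 50 mm and 8.59 degrees, less where a joint would pass 70% of its speed; a pose out of reach is approached as far as the arm can. A call with a number of a shift or a turn outside -1 to 1 is refused whole. A call with a gripper value outside its range is refused whole. The fingers move at their own pace and stop on an object; "grip_force" is the grip in N (left out, the last holds). Time passes only in rows, so rows that do not move let the fingers close. It gives the time, the measured TCP pose, the force and the opening at its end, in the units of the state.
- r.get_obs(): the state, without advancing time (a new reading comes with each control period).
- r.grab_frame(name): name is "side" or "top"; returns a dict with "color" (384x512x3 uint8, red, green, blue), "z_map" (384x512 float32, m along the optical axis (not along the pixel's ray), 0 where there is no reading), "intrinsics" (3x3 intrinsics, pixels), "dist_coeffs" ([k1, k2, p1, p2, k3] as OpenCV has them; the pictures are not rectified), "R" (3x3) and "t" (3): a world point X has camera coordinates R X + t. Camera axes: x right, y down, z forward; pixel columns grow to the right and rows downward; lengths in m; the calibration is good to about 2 mm. A picture is of the moment at which its call begins.
- r.hand_in(): hands the job in, once; it reports no verdict.
The state is a dict: "clock": time; "joints": joint angles; "qvel": joint speeds; "tau": joint torques, N m; "tcp_pos": TCP position; "orientation": TCP orientation; "contact_force": force on the tool from outside, world axes, zero at the start; "moment": the same for the moment, N m; "grip_width": finger opening in m.
Only numpy, scipy, OpenCV 4.12 (cv2) and the standard library are available. Lean on these libraries where they do the work, as an engineer would, in place of code of your own. Each camera call takes 0.05 s, during which the arm holds its last target.

### The job

The gear selector on the electronics bench is standing in neutral, over on its left side, and the next sensor check needs it in third. With the fingers shut, push the orange lever knob with the outside of the fingertips across the gate to the right, then forward (away from the robot) all the way into the third slot, the front right one marked with three dots; never put it into one of the other slots, take the lever between the fingers or force it hard. Leave the lever there by itself, and leave the spare knob, jar, solder spool and screwdriver where they are.

Things in the scene. Friction and masses are not known exactly. Their poses are not given: they have to be found in the camera images.
- selector: The fixed selector unit: dark housing 140 (x) by 120 mm (y) on a steel base plate 200 by 160 by 12 mm, closed by a steel gate plate, upper face 112 mm above the bench. Origin: on the bench under the lever's pivot. x = forward (into slots one and three, roughly away from the robot), y = left, z up. It is turned up to 0.4 rad about the vertical, differently each run.
- third_slot (a point): Far end of the third slot on the gate plate's upper face, where the lever's axis passes when fully in third: 24 mm forward and 16.2 mm right of the gate's middle. H cut-out: two fore-and-aft slots 16 mm wide, 60 mm long, 32.4 mm between centre lines, joined at mid-length by a 16 mm cross channel (neutral). One dot front left, two rear left, three front right, four rear right.
- knob_centre (a point): Centre of the orange ball knob (44 mm diameter) on the lever, a steel rod 12 mm in diameter with a black collar 22 mm in diameter, 16 mm high, under the ball. It lies 215 mm along the rod from the pivot, which is 30 mm above the bench: so 245 mm above the bench with the lever upright, about 232 mm in third. z runs up along the rod.
- lever: The whole lever (steel rod, collar, orange knob); its origin is the pivot point in the housing, 30 mm above the bench, z up along the rod.
- gate_across (a joint): Sideways lean of the lever, rad: 0 in the middle, positive to the right (-y of the selector), about +0.2 in line with slots three and four, -0.2 with one and two, 0.22 against the gate's side. Starts somewhere on the left, in neutral. Stays where it is left (friction brake, no spring); about 3 N at the knob moves it.
- gate_fore (a joint): Fore-and-aft lean of the lever, rad: 0 in neutral, positive forward, about +0.28 against the end of the first or third slot, -0.28 in the second or fourth. The gate leaves about 0.02 rad of play. Stays where it is left: about 4 N at the knob moves it.
- spare_knob: Bystander: loose black pear-shaped knob, 44 mm wide, 52 mm tall, standing beside the selector; origin under its middle.
- grease_jar: Bystander: white jar with red lid, 52 mm wide, 62 mm tall, standing beside the selector; origin under its middle.
- solder_spool: Bystander: blue spool of solder wire, 60 mm wide, 42 mm tall, standing beside the selector; origin under its middle.
- screwdriver: Bystander: screwdriver with red handle, 190 mm long, lying on the bench left of the selector; origin under its middle, handle towards its -x.

How it is judged:
By the outcome, as a careful person would: the job done as asked, in the order asked, and still so for the second after the job is handed in, with the robot touching nothing.
It also fails if it takes over 45 s, if anything falls off the work surface, if the arm or the gripper's body presses on something with over 40 N, if the wrist force passes 120 N, or if a joint passes its speed limit or range.

## Working session

There is one attempt and no reset: what is moved stays moved. The work goes in short steps, Python scripts to look and compute and a tool call to move; the robot and the scene stay as the last step left them, time stands still between calls to the robot, and variables do not carry over. Pictures are saved under pics/ and viewed, and the job is handed in when it is done.

Besides the shell and the picture viewer there is one more tool, called after ">>>" as name(argument=value, ...) on one line, values as JSON. apply_moves: Moves the arm, as the interface text tells. Shifts and turns lie within -1 to 1; 1 stands for 12 cm of shift or 120 degrees of turn. Its arguments: {"type":"object","properties":{"dp":{"type":"array"},"twist":{"type":"array"},"jaw":{"type":"array"},"grip_force":{"type":"number"}},"required":["dp","twist","jaw"]}

```bash
ls; mkdir -p pics
python3 - <<'E'
from bench import r
import cv2,numpy as np
o=r.get_obs();print({k:np.round(v,3) for k,v in o.items()})
for n in("side","top"):
    f=r.grab_frame(n);cv2.imwrite(f"pics/{n}0.png",f["color"][:,:,::-1]);np.savez(f"{n}0.npz",**f)
    print(n,f["intrinsics"],f["dist_coeffs"],f["R"],f["t"],-np.array(f["R"]).T@f["t"])
E
```

```text
pics
{'clock': np.float64(0.0), 'joints': array([ 1.238,  0.478,  0.022,  1.556, -0.011,  1.109, -0.083]), 'qvel': array([-0.001, -0.001, -0.001,  0.   ,  0.001,  0.   ,  0.001]), 'tau': array([ 1.0000e-03, -5.9645e+01,  1.6080e+00, -2.8119e+01,  1.2000e-02,
        9.0000e-03,  0.0000e+00]), 'tcp_pos': array([ 0.15 , -0.658,  0.404]), 'orientation': array([-2.456e+00,  1.958e+00,  2.000e-03]), 'contact_force': array([-0.769,  0.21 , -0.291]), 'moment': array([0.012, 0.017, 0.059]), 'grip_width': np.float64(0.085)}
side [[349.87321563   0.         255.36915101]
 [  0.         349.87321563 187.39914604]
 [  0.           0.           1.        ]] [0.01699111 0.         0.         0.         0.        ] [[-0.97629663 -0.21633203 -0.00673412]
 [-0.15760796  0.73191336 -0.66291973]
 [ 0.14833956 -0.64614495 -0.74866019]] [0.559273   0.15105469 0.92427253] [0.43271759 0.60764374 0.79586939]
top [[380.62080476   0.         252.41557176]
 [  0.         380.62080476 191.36143041]
 [  0.           0.           1.        ]] [-0.13075807  0.          0.          0.          0.        ] [[ 0.00706858 -0.99991325  0.01111386]
 [-0.98038291 -0.00911893 -0.19689134]
 [ 0.1969756  -0.00950409 -0.98036232]] [0.06653707 0.58962671 0.97807642] [0.38493243 0.08120379 1.07422218]
```

View pics/side0.png

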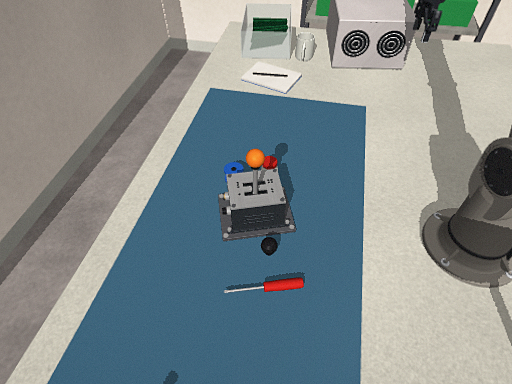

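View pics/top0.png

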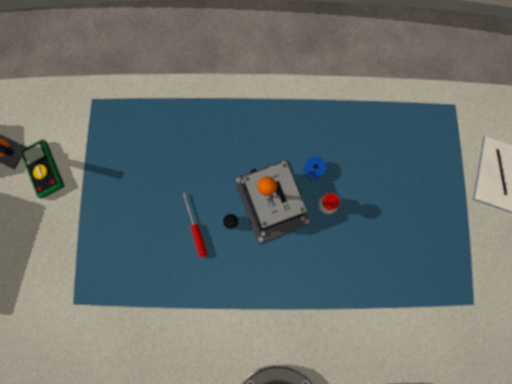

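The orange knob is at about (255,158) in the side view and (267,186) in the top view. The spool is to the right and ahead, the jar to the right, the spare knob and screwdriver to the left. Next I zoom in and measure.

```bash
cat > h.py <<'E'
import cv2,numpy as np
def P(f): return np.array(f["R"]),np.array(f["t"]),np.array(f["intrinsics"]),np.array(f["dist_coeffs"])
def ray(f,uv):
    R,t,K,d=P(f); n=cv2.undistortPoints(np.array(uv,float).reshape(-1,1,2),K,d).reshape(-1,2)
    D=np.c_[n,np.ones(len(n))]@R; return -R.T@t,D
def onplane(f,uv,z):
    c,D=ray(f,uv); return c+D*((z-c[2])/D[:,2])[:,None]
def cloud(f):
    z=np.array(f["z_map"]);h,w=z.shape;v,u=np.mgrid[:h,:w]
    c,D=ray(f,np.c_[u.ravel(),v.ravel()]); return (c+D*z.reshape(-1,1)).reshape(h,w,3)
def proj(f,X):
    R,t,K,d=P(f); return cv2.projectPoints(np.array(X,float).reshape(-1,3),cv2.Rodrigues(R)[0],t,K,d)[0].reshape(-1,2)
def tri(fs,uvs):
    A=np.zeros((3,3));b=np.zeros(3)
    for f,uv in zip(fs,uvs):
        c,D=ray(f,[uv]);d=D[0]/np.linalg.norm(D[0]);M=np.eye(3)-np.outer(d,d);A+=M;b+=M@c
    return np.linalg.solve(A,b)
def knob(f):
    hsv=cv2.cvtColor(np.ascontiguousarray(f["color"]),cv2.COLOR_RGB2HSV)
    m=cv2.inRange(hsv,(6,150,90),(20,255,255))
    n,l,s,c=cv2.connectedComponentsWithStats(m)
    ok=[i for i in range(1,n) if 60<s[i,4] and 150<c[i,0]<400 and 80<c[i,1]<300]
    if not ok: return None
    i=max(ok,key=lambda i:s[i,4]); 
    (u,v),rad=cv2.minEnclosingCircle(np.argwhere(l==i)[:,::-1].astype(np.float32)); return np.array([u,v]),c[i],rad,s[i,4]
E
python3 - <<'E'
from h import *
S=dict(np.load("side0.npz"));T=dict(np.load("top0.npz"))
ks=knob(S);kt=knob(T);print(ks,kt)
print("tri",tri([S,T],[ks[0],kt[0]]),tri([S,T],[ks[1],kt[1]]))
for n,f in(("side",S),("top",T)):
    u0,v0=(205,130) if n=="side" else (215,140)
    c=f["color"][v0:v0+120,u0:u0+130,::-1]; c=np.clip(c.astype(float)*1.4,0,255).astype(np.uint8)
    cv2.imwrite(f"pics/{n}0z.png",cv2.resize(c,None,fx=5,fy=5,interpolation=cv2.INTER_CUBIC))
    X=cloud(f)
    m=(abs(X[...,2]-.112)<.006)&(abs(X[...,1])<.3)&(X[...,0]>.35)&(X[...,0]<.9)
    nn,l,s,cc=cv2.connectedComponentsWithStats(m.astype(np.uint8));i=1+np.argmax(s[1:,4])
    p=X[l==i];print(n,s[i],p.mean(0),cv2.minAreaRect(p[:,:2].astype(np.float32)*1000), cv2.boxPoints(cv2.minAreaRect(p[:,:2].astype(np.float32)*1000)).round(0).tolist())
    k=ks if n=="side" else kt
    h=X[...,2]; m=(h>.2)&(np.hypot(X[...,0]-p[:,0].mean(),X[...,1]-p[:,1].mean())<.1); print("ball top",X[m].max(0),X[m].min(0),m.sum())
E
```

```text
(array([254.9264679 , 157.85293579]), array([254.91103203, 157.79359431]), 9.371399879455566, np.int32(281)) (array([266.71054077, 185.60527039]), array([266.68613139, 185.75182482]), 9.427239418029785, np.int32(274))
tri [0.56434664 0.04120294 0.2416794 ] [0.56417047 0.04126859 0.24188392]
side [ 226  169   60   41 1661] [0.56906937 0.02211345 0.11054599] ((570.0172729492188, 16.94989013671875), (140.57955932617188, 122.4485855102539), 21.33953094482422) [[482.0, 48.0], [527.0, -66.0], [658.0, -14.0], [613.0, 100.0]]
ball top [0.58316204 0.06580552 0.26473806] [0.54131012 0.03038514 0.20063544] 308
top [ 243  162   63   66 1971] [0.56825348 0.0133757  0.11244947] ((572.6373901367188, 15.532608032226562), (141.5071563720703, 120.27328491210938), 21.097929000854492) [[485.0, 46.0], [528.0, -66.0], [660.0, -15.0], [617.0, 97.0]]
ball top [0.58249825 0.06300924 0.26791893] [0.54304557 0.02082442 0.24215266] 298
```

View pics/side0z.png

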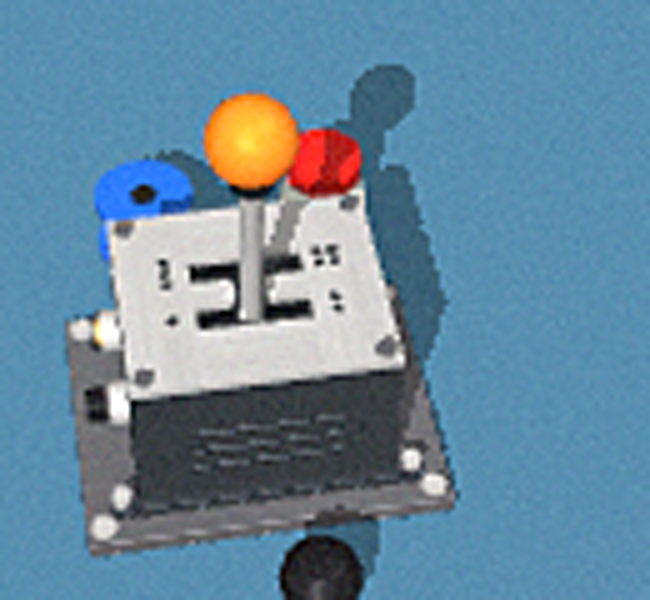

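View pics/top0z.png

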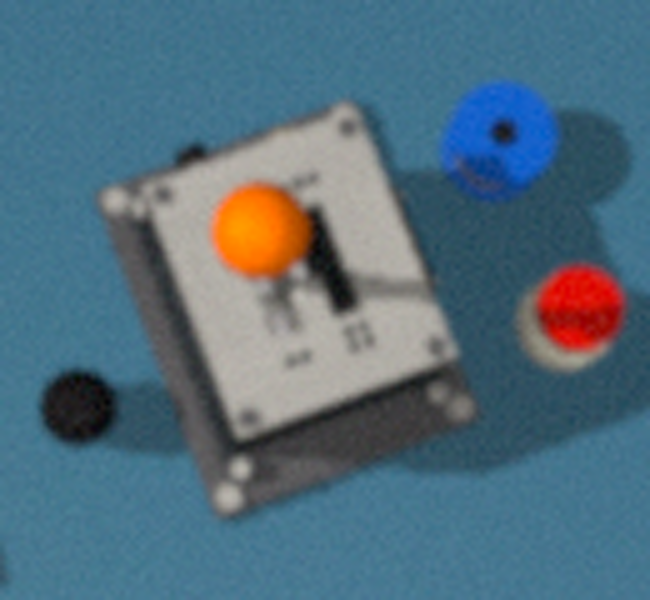

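>>> apply_moves(dp=[[0, 0, -0.3], [0, 0, -0.3], [0, 0, -0.3], [-0.13, -0.38, 0], [-0.13, -0.38, 0], [-0.13, -0.38, 0], [-0.13, -0.38, 0], [-0.13, -0.38, 0], [-0.13, -0.38, 0], [-0.13, -0.38, 0], [0, 0, 0]], twist=[[0, 0, -0.07], [0, 0, 0], [0, 0, 0], [0, 0, 0], [0, 0, 0], [0, 0, 0], [0, 0, 0], [0, 0, 0], [0, 0, 0], [0, 0, 0], [0, 0, 0]], jaw=[255, 255, 255, 255, 255, 255, 255, 255, 255, 255, 255], grip_force=20)

```text
clock: 1.2
tcp_pos: [0.4142, -0.4313, 0.5102]
orientation: [-2.589, 1.769, 0.017]
contact_force: [-0.3, -0.1, -0.0]
grip_width: -0.0003
```

```bash
cat > st.py <<'E'
from h import *
from bench import r
from scipy.spatial.transform import Rotation as Ro
th=np.radians(21.2);C=np.array([.5715,.016]);X=np.array([np.cos(th),np.sin(th)]);Y=np.array([-X[1],X[0]])
def fr(p): d=np.array(p)[:2]-C; return np.round(np.array([d@X,-(d@Y),p[2]])*1000,1)
def state():
    o=r.get_obs();R=Ro.from_rotvec(o["orientation"]).as_matrix()
    print("t",round(float(o["clock"]),2),"tcp",np.round(o["tcp_pos"],4),"sel(fwd,right,z)mm",fr(o["tcp_pos"]),"F",np.round(o["contact_force"],1),"w",round(float(o["grip_width"]),4))
    z=R[:,2];x=R[:,0];print("tool z",np.round(z,3),"x ang",np.degrees(np.arctan2(x[1],x[0])).round(2))
    return o,R
def look(tag):
    fs=[r.grab_frame(n) for n in("side","top")]
    for n,f in zip(("side","top"),fs):
        u0,v0=(190,100) if n=="side" else (205,120)
        c=np.clip(f["color"][v0:v0+140,u0:u0+150,::-1].astype(float)*1.4,0,255).astype(np.uint8)
        cv2.imwrite(f"pics/{n}_{tag}.png",cv2.resize(c,None,fx=4,fy=4,interpolation=cv2.INTER_CUBIC))
    k=[knob(f) for f in fs];print("px",[None if a is None else (a[0].round(1).tolist(),round(a[2],1),int(a[3])) for a in k])
    if all(a is not None for a in k):
        p=tri(fs,[a[0] for a in k]);print("knob",p.round(4),fr(p),"centroid",fr(tri(fs,[a[1] for a in k])))
        print("on z=.235 each:",[fr(onplane(f,[a[0]],.235)[0]) for f,a in zip(fs,k)])
    return fs
E
python3 -c "
from st import *
state()"
```

```text
t 1.2 tcp [ 0.4142 -0.4313  0.5102] sel(fwd,right,z)mm [-308.4  360.1  510.2] F [-0.3 -0.1 -0. ] w -0.0003
tool z [-0.005  0.011 -1.   ] x ang -68.68
```

>>> apply_moves(dp=[[-0.33, -0.235, 0], [-0.33, -0.235, 0], [-0.33, -0.235, 0], [-0.33, -0.235, 0], [-0.33, -0.235, 0], [-0.33, -0.235, 0], [-0.33, -0.235, 0], [-0.33, -0.235, 0], [-0.33, -0.235, 0], [-0.33, -0.235, 0], [-0.33, -0.235, 0], [0, 0, 0]], twist=[[0, 0, 0], [0, 0, 0], [0, 0, 0], [0, 0, 0], [0, 0, 0], [0, 0, 0], [0, 0, 0], [0, 0, 0], [0, 0, 0], [0, 0, 0], [0, 0, 0], [0, 0, 0]], jaw=[255, 255, 255, 255, 255, 255, 255, 255, 255, 255, 255, 255])

```text
clock: 2.4
tcp_pos: [0.5442, 0.0978, 0.5102]
orientation: [-2.59, 1.771, 0.027]
contact_force: [-0.4, 0.4, 0.3]
grip_width: 0.0002
```

```bash
python3 -c "
from st import *
state()"
```

```text
t 2.4 tcp [0.5442 0.0978 0.5102] sel(fwd,right,z)mm [  4.1 -86.1 510.2] F [-0.4  0.4  0.3] w 0.0002
tool z [-0.012  0.013 -1.   ] x ang -68.73
```

>>> apply_moves(dp=[[0, 0.01, 0.3], [0, 0, 0.3], [0, 0, 0.3], [0, 0, 0.08], [0, 0, 0]], twist=[[0.003, 0.008, 0], [0, 0, 0], [0, 0, 0], [0, 0, 0], [0, 0, 0]], jaw=[255, 255, 255, 255, 255])

```text
clock: 2.9
tcp_pos: [0.5429, 0.0982, 0.3894]
orientation: [-2.597, 1.768, -0.002]
contact_force: [0.7, -0.3, 0.6]
grip_width: -0.0002
```

```bash
python3 -c "
from st import *
state();look('a')"
```

```text
t 2.9 tcp [0.5429 0.0982 0.3894] sel(fwd,right,z)mm [  3.1 -86.9 389.4] F [ 0.7 -0.3  0.6] w -0.0002
tool z [ 0.001 -0.001 -1.   ] x ang -68.48
px [None, None]
```

View pics/side_a.png

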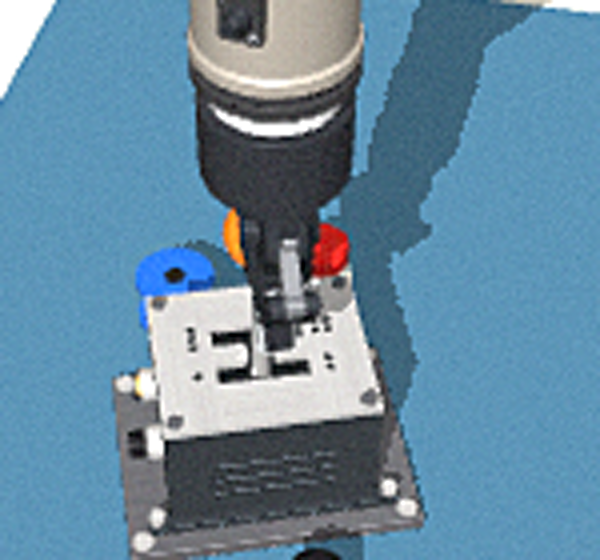

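View pics/top_a.png

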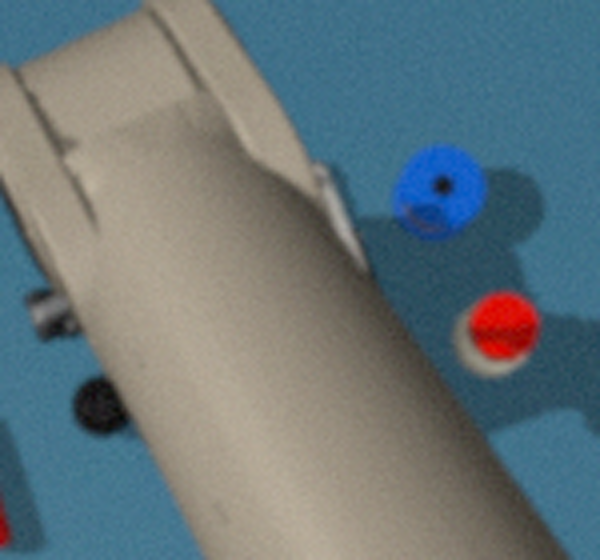

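The view shows the shut fingertips on the left (+y) of the orange knob, with the knob at about (235,235) in the zoomed side view, partly hidden behind them. I start the rightward push.

>>> apply_moves(dp=[[0.1, 0, 0], [0.1, 0, 0], [0.08, 0, 0], [0.08, 0, 0], [0.08, 0, 0]], twist=[[0, 0, 0], [0, 0, 0], [0, 0, 0], [0, 0, 0], [0, 0, 0]], jaw=[255, 255, 255, 255, 255])

```text
clock: 3.5
tcp_pos: [0.5654, 0.0477, 0.3978]
orientation: [-2.589, 1.76, -0.014]
contact_force: [-1.8, 2.7, 1.3]
grip_width: -0.0003
```

```bash
python3 -c "
from st import *
state();look('b')"
```

```text
t 3.5 tcp [0.5654 0.0477 0.3978] sel(fwd,right,z)mm [  5.8 -31.7 397.8] F [-1.8  2.7  1.3] w -0.0003
tool z [ 0.013  0.004 -1.   ] x ang -68.42
px [None, None]
```

View pics/side_b.png

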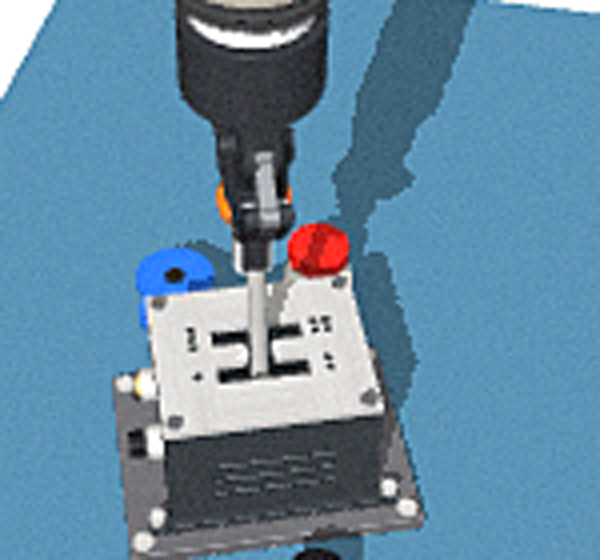

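>>> apply_moves(dp=[[0.08, 0.01, 0.03], [0.08, 0.01, 0.03], [0, 0, 0]], twist=[[-0.006, 0, 0], [0, 0, 0], [0, 0, 0]], jaw=[255, 255, 255])

```text
clock: 3.9
tcp_pos: [0.5723, 0.0272, 0.3922]
orientation: [-2.595, 1.766, -0.01]
contact_force: [-1.5, 1.5, 0.6]
grip_width: -0.0001
```

```bash
python3 -c "
from st import *
state();look('c')"
```

```text
t 3.9 tcp [0.5723 0.0272 0.3922] sel(fwd,right,z)mm [  4.8 -10.1 392.2] F [-1.5  1.5  0.6] w -0.0001
tool z [ 0.007 -0.002 -1.   ] x ang -68.49
px [None, None]
```

View pics/side_c.png

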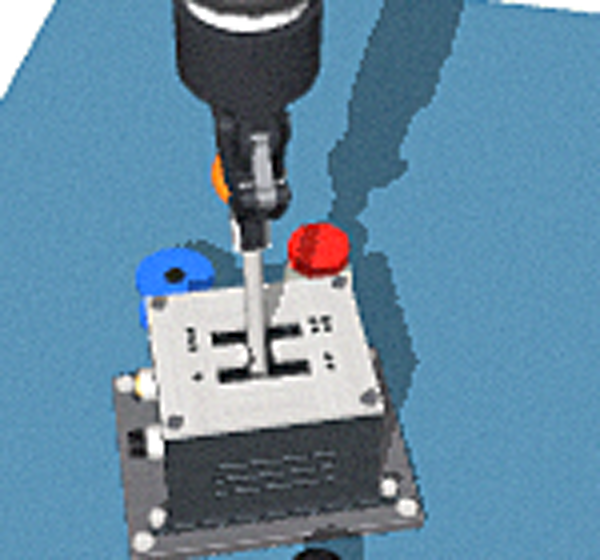

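```bash
cat >> st.py <<'E'
from scipy.optimize import least_squares
def ball(f):
    hsv=cv2.cvtColor(np.ascontiguousarray(f["color"]),cv2.COLOR_RGB2HSV)
    P3=cloud(f); m=(cv2.inRange(hsv,(5,120,50),(22,255,255))>0)&(P3[...,2]>.19)&(P3[...,2]<.29)&(np.hypot(P3[...,0]-C[0],P3[...,1]-C[1])<.13)
    p=P3[m]
    if len(p)<12: print("few",len(p)); return
    s=least_squares(lambda c:np.linalg.norm(p-c,axis=1)-.022,p.mean(0)-np.array([0,.012,.012]),loss="soft_l1",f_scale=.002)
    print("ball n",len(p),s.x.round(4),fr(s.x),"rms",np.sqrt(np.mean(s.fun**2)).round(4),"ext",np.ptp(p,0).round(3))
E
python3 -c "
from st import *
ball(dict(np.load('side0.npz')));ball(dict(np.load('top0.npz')))
for n in('side','top'): ball(r.grab_frame(n))"
```

```text
ball n 282 [0.5631 0.0416 0.2417] [  1.4 -26.9 241.7] rms 0.001 ext [0.042 0.035 0.034]
ball n 291 [0.5647 0.0413 0.2435] [  2.8 -26.  243.5] rms 0.0011 ext [0.039 0.042 0.026]
ball n 28 [ 0.5784 -0.0031  0.247 ] [ -0.4  20.3 247. ] rms 0.0106 ext [0.02  0.052 0.054]
few 0
```

>>> apply_moves(dp=[[0.07, 0.01, 0.005], [0.07, 0.01, 0.005], [0, 0, 0]], twist=[[-0.003, 0, 0], [0, 0, 0], [0, 0, 0]], jaw=[255, 255, 255])

```text
clock: 4.4
tcp_pos: [0.576, 0.0118, 0.3903]
orientation: [2.598, -1.762, 0.002]
contact_force: [-0.5, 0.9, 0.7]
grip_width: 0.0001
```

```bash
python3 -c "
from st import *
state();fs=look('d')
for f in fs: ball(f)"
```

```text
t 4.4 tcp [0.576  0.0118 0.3903] sel(fwd,right,z)mm [  2.7   5.6 390.3] F [-0.5  0.9  0.7] w 0.0001
tool z [-0.    -0.002 -1.   ] x ang -68.29
px [None, None]
ball n 48 [ 0.5839 -0.0182  0.2433] [ -0.8  36.4 243.3] rms 0.0094 ext [0.022 0.054 0.053]
few 0
```

View pics/side_d.png

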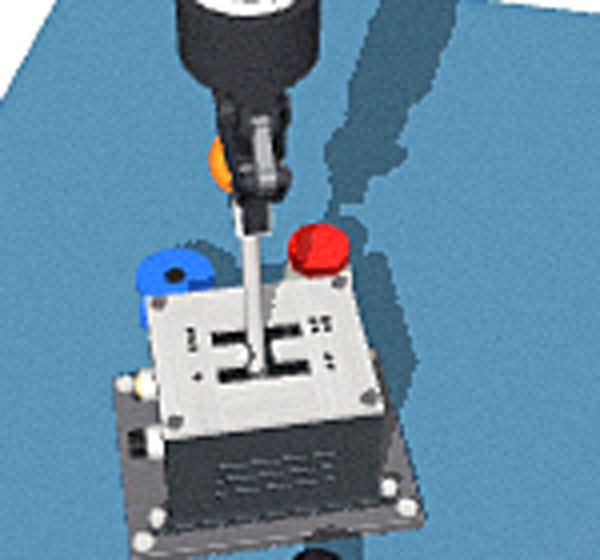

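>>> apply_moves(dp=[[0.05, 0, 0], [0.03, 0, 0], [0, 0, 0]], twist=[[0, 0, 0], [0, 0, 0], [0, 0, 0]], jaw=[255, 255, 255])

```text
clock: 4.8
tcp_pos: [0.5787, 0.0046, 0.3894]
orientation: [2.601, -1.759, -0.004]
contact_force: [-0.5, 4.1, 2.0]
grip_width: 0.0004
```

```bash
python3 -c "
from st import *
state();fs=look('e')
for f in fs: ball(f)"
```

```text
t 4.8 tcp [0.5787 0.0046 0.3894] sel(fwd,right,z)mm [  2.6  13.2 389.4] F [-0.5  4.1  2. ] w 0.0004
tool z [-0.003 -0.    -1.   ] x ang -68.13
px [None, None]
ball n 49 [ 0.5862 -0.0246  0.242 ] [ -1.   43.2 242. ] rms 0.0104 ext [0.018 0.051 0.062]
few 0
```

>>> apply_moves(dp=[[-0.15, 0, 0], [-0.15, 0, 0], [-0.08, 0.25, 0], [0, 0.25, 0], [0, 0, 0]], twist=[[0, 0, 0], [0, 0, 0], [0, 0, 0], [0, 0, 0], [0, 0, 0]], jaw=[255, 255, 255, 255, 255])

```text
clock: 5.4
tcp_pos: [0.5046, 0.0216, 0.3888]
orientation: [2.593, -1.76, 0.003]
contact_force: [0.6, -0.2, 0.0]
grip_width: -0.0
```

```bash
python3 -c "
from st import *
state();fs=look('f')
for f in fs: ball(f)"
```

```text
t 5.4 tcp [0.5046 0.0216 0.3888] sel(fwd,right,z)mm [-60.3 -29.4 388.8] F [ 0.6 -0.2  0. ] w -0.0
tool z [-0.003 -0.007 -1.   ] x ang -68.31
px [([250.4, 138.2], 8.9, 243), None]
ball n 248 [ 0.5896 -0.0272  0.2381] [  1.3  46.9 238.1] rms 0.001 ext [0.041 0.034 0.04 ]
few 0
```

View pics/side_f.png

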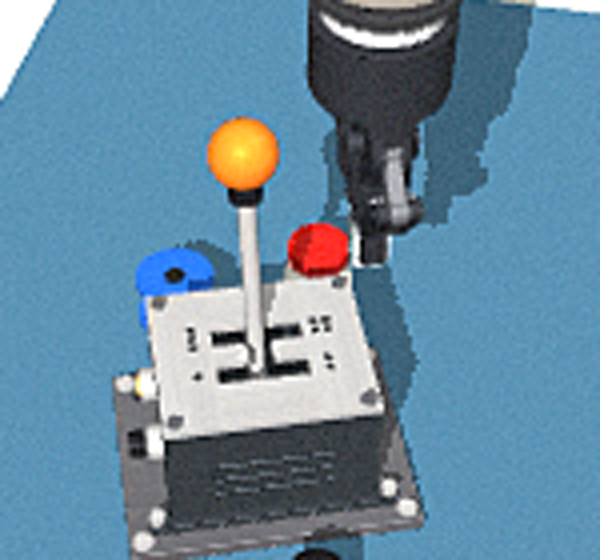

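The knob is now at the right side of neutral (zoomed side view (243,153), lean about 0.21 rad). The fingers are behind and to the left of it. I move them behind the knob and push forward.

>>> apply_moves(dp=[[0.25, 0, 0], [0.25, 0, 0], [0.1, 0, 0], [0, -0.1, 0], [0, -0.1, 0], [0, 0, 0]], twist=[[0, 0, 0], [0, 0, 0], [0, 0, 0], [0, 0, 0], [0, 0, 0], [0, 0, 0]], jaw=[255, 255, 255, 255, 255, 255])

```text
clock: 6.1
tcp_pos: [0.5619, -0.0353, 0.3905]
orientation: [2.599, -1.76, 0.009]
contact_force: [-2.8, -2.3, 1.9]
grip_width: -0.0001
```

```bash
python3 -c "
from st import *
state();fs=look('g')
for f in fs: ball(f)"
```

```text
t 6.1 tcp [ 0.5619 -0.0353  0.3905] sel(fwd,right,z)mm [-27.5  44.3 390.5] F [-2.8 -2.3  1.9] w -0.0001
tool z [ 0.003 -0.006 -1.   ] x ang -68.22
px [([249.4, 138.2], 9.0, 244), None]
ball n 249 [ 0.5917 -0.0262  0.2382] [  3.5  46.6 238.2] rms 0.001 ext [0.042 0.034 0.038]
ball n 22 [ 0.5928 -0.0272  0.2416] [  4.2  48.  241.6] rms 0.0006 ext [0.023 0.006 0.012]
```

View pics/side_g.png

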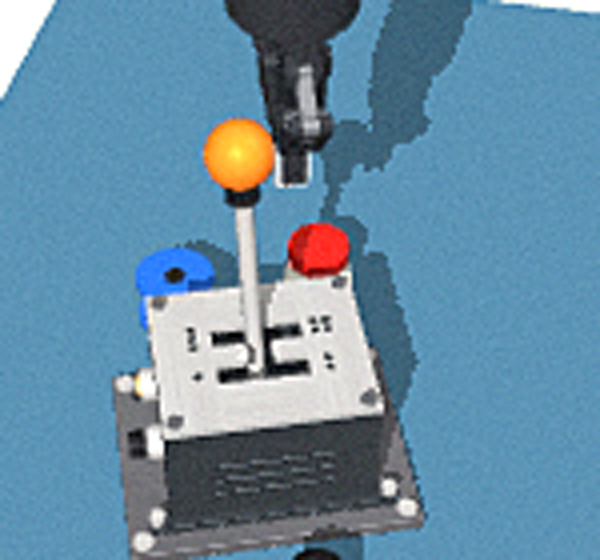

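>>> apply_moves(dp=[[0, -0.08, 0], [0, -0.08, 0], [0, -0.08, 0], [0, -0.08, 0], [0, 0, 0]], twist=[[0, 0, 0], [0, 0, 0], [0, 0, 0], [0, 0, 0], [0, 0, 0]], jaw=[255, 255, 255, 255, 255])

```text
clock: 6.7
tcp_pos: [0.5967, -0.0197, 0.3894]
orientation: [2.595, -1.755, 0.004]
contact_force: [-0.3, -1.7, 1.6]
grip_width: 0.0001
```

```bash
python3 -c "
from st import *
state();fs=look('h')
for f in fs: ball(f)"
```

```text
t 6.7 tcp [ 0.5967 -0.0197  0.3894] sel(fwd,right,z)mm [ 10.6  42.5 389.4] F [-0.3 -1.7  1.6] w 0.0001
tool z [-0.003 -0.009 -1.   ] x ang -68.13
px [([234.2, 141.3], 8.9, 246), None]
ball n 248 [ 0.626  -0.0121  0.2343] [ 40.6  45.9 234.3] rms 0.0012 ext [0.04  0.033 0.041]
few 1
```

View pics/side_h.png

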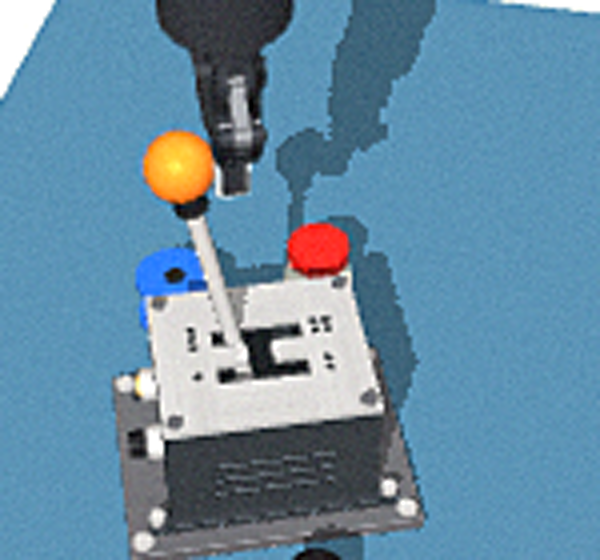

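```bash
python3 -c "
from st import *
f=dict(np.load('side0.npz'))
W=lambda a,b,z:np.r_[C+a*X-b*Y,z]
for n,p in dict(pivot=(0,0,.03),rodplate=(.0156,.0172,.112),third=(.024,.0162,.112),mid=(0,0,.112),first=(.024,-.0162,.112),knob=(.0406,.0459,.2343)).items():
  print(n,((proj(f,W(*p))[0]-[190,100])*4).round(0))"
```

```text
pivot [258. 425.]
rodplate [230. 331.]
third [217. 333.]
mid [257. 347.]
first [224. 370.]
knob [178. 165.]
```

Consistent: the rod crosses the plate inside the third slot. I go on gently to the end.

>>> apply_moves(dp=[[0, -0.06, 0], [0, -0.05, 0], [0, 0, 0]], twist=[[0, 0, 0], [0, 0, 0], [0, 0, 0]], jaw=[255, 255, 255])

```text
clock: 7.1
tcp_pos: [0.6081, -0.0148, 0.3883]
orientation: [2.593, -1.754, -0.0]
contact_force: [-2.7, -1.7, 0.8]
grip_width: 0.0003
```

```bash
python3 -c "
from st import *
state();fs=look('i')
for f in fs: ball(f)"
```

```text
t 7.1 tcp [ 0.6081 -0.0148  0.3883] sel(fwd,right,z)mm [ 22.9  42.  388.3] F [-2.7 -1.7  0.8] w 0.0003
tool z [-0.006 -0.009 -1.   ] x ang -68.15
px [([229.7, 142.8], 8.9, 244), None]
ball n 251 [ 0.6364 -0.0075  0.2319] [ 52.   45.4 231.9] rms 0.001 ext [0.042 0.035 0.033]
few 0
```

>>> apply_moves(dp=[[0, -0.04, 0], [0, -0.04, 0], [0, 0, 0]], twist=[[0, 0, 0], [0, 0, 0], [0, 0, 0]], jaw=[255, 255, 255])

```text
clock: 7.5
tcp_pos: [0.6153, -0.0123, 0.3875]
orientation: [2.587, -1.752, -0.008]
contact_force: [-5.7, -2.4, 1.9]
grip_width: 0.0003
```

```bash
python3 -c "
from st import *
state();fs=look('j')
for f in fs: ball(f)"
```

```text
t 7.5 tcp [ 0.6153 -0.0123  0.3875] sel(fwd,right,z)mm [ 30.6  42.2 387.5] F [-5.7 -2.4  1.9] w 0.0003
tool z [-0.014 -0.011 -1.   ] x ang -68.23
px [([227.0, 143.5], 9.0, 251), None]
ball n 249 [ 0.6429 -0.0046  0.2298] [ 59.1  45.  229.8] rms 0.002 ext [0.046 0.036 0.044]
few 0
```

>>> apply_moves(dp=[[0, -0.03, 0], [0, -0.03, 0]], twist=[[0, 0, 0], [0, 0, 0]], jaw=[255, 255])

```text
clock: 7.8
tcp_pos: [0.6189, -0.0112, 0.3872]
orientation: [2.577, -1.749, -0.019]
contact_force: [-18.1, -6.1, 9.7]
grip_width: -0.0
```

```bash
python3 -c "
from st import *
state();fs=look('k')
for f in fs: ball(f)"
```

```text
t 7.8 tcp [ 0.6189 -0.0112  0.3872] sel(fwd,right,z)mm [ 34.4  42.5 387.2] F [-18.1  -6.1   9.7] w -0.0
tool z [-0.026 -0.016 -1.   ] x ang -68.33
px [([226.3, 143.9], 8.9, 242), None]
ball n 249 [ 0.6438 -0.0042  0.2297] [ 60.1  45.  229.7] rms 0.002 ext [0.046 0.036 0.05 ]
few 0
```

The force rose to about 19 N and the knob stopped at 60 mm forward, so it is at the end stop. I back off, then clear the view.

>>> apply_moves(dp=[[0, 0.1, 0], [0, 0.25, 0], [0, 0.3, 0], [0, 0.3, -0.25], [0, 0.2, -0.35], [0.2, 0.1, -0.3], [0.4, 0, 0], [0.4, 0, 0], [0.4, 0, 0], [0.4, 0, 0], [0.4, 0, 0], [0.4, 0, 0], [0, 0, 0]], twist=[[0, 0, 0], [0, 0, 0], [0, 0, 0], [0, 0, 0], [0, 0, 0], [0, 0, 0], [0, 0, 0], [0, 0, 0], [0, 0, 0], [0, 0, 0], [0, 0, 0], [0, 0, 0], [0, 0, 0]], jaw=[255, 255, 255, 255, 255, 255, 255, 255, 255, 255, 255, 255, 255])

```text
clock: 9.2
tcp_pos: [0.6044, -0.3587, 0.5197]
orientation: [2.609, -1.742, 0.048]
contact_force: [-0.8, 0.1, 0.5]
grip_width: -0.0
```

```bash
python3 -c "
from st import *
state();fs=look('l')
for f in fs: ball(f)
for n,f in zip(('side','top'),fs): cv2.imwrite('pics/%s_full.png'%n,f['color'][:,:,::-1])"
```

```text
t 9.2 tcp [ 0.6044 -0.3587  0.5197] sel(fwd,right,z)mm [-104.8  361.2  519.7] F [-0.8  0.1  0.5] w -0.0
tool z [ 0.023 -0.021 -1.   ] x ang -67.49
px [([226.3, 143.9], 8.9, 247), ([285.8, 153.0], 9.1, 258)]
knob [ 0.6452 -0.0036  0.2303] [ 61.6  45.  230.3] centroid [ 61.4  44.8 230.8]
on z=.235 each: [array([ 61.1,  39.1, 235. ]), array([ 61.1,  44.2, 235. ])]
ball n 252 [ 0.6437 -0.0041  0.2294] [ 60.   44.9 229.4] rms 0.001 ext [0.041 0.035 0.042]
ball n 275 [ 0.6457 -0.0044  0.2316] [ 61.8  45.8 231.6] rms 0.0011 ext [0.042 0.041 0.043]
```

View pics/side_l.png

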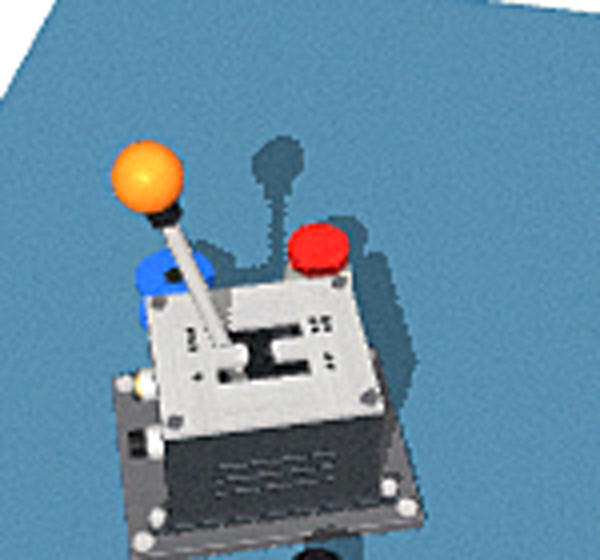

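View pics/top_full.png

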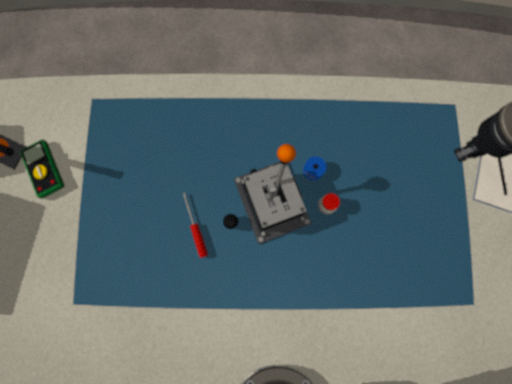

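The lever stands by itself in third: the knob is at (286,153) in the top view, 61 mm forward and 45 mm right. The bystanders look unmoved: spare knob (231,221), jar (330,203), spool (316,167), screwdriver (196,225). I hand in.

```bash
python3 -c "
from bench import r
print(r.hand_in())"
```

```text
the job is handed in; nothing more can be done
None
```

The gear selector is in third, and the job is handed in with the robot clear of everything. With the fingers shut, I pushed the orange knob across neutral to the right side. I then moved behind it and pushed it forward into the front right slot until it stopped, and backed away at about 9 s on the robot's clock.

**Lever position:** with the arm clear, both cameras put the knob 60–62 mm forward and 45–46 mm right of the gate's middle, at about 0.23 m height. That is a lean of about 0.28 rad forward and 0.21 rad right, which matches fully in third. The knob did not move when I let go.

**Force:** the push took a few newtons on the way. I added one last nudge to confirm the end stop, and the wrist then read about 21 N. That is more than was needed to move the lever, but well under the 120 N limit.

**Other items:** the spare knob, jar, spool and screwdriver looked unmoved in the last pictures. I compared them only by eye and did not measure them.

**Disagreements and gaps:**
- The two cameras differ by about 2 mm.
- The top camera could not see the knob during most of the pushing, so I steered by the side view and the force readings.
- While the fingers partly hid the knob on the rightward push, its position was only a rough estimate. A clear side view before the forward push put it about 47 mm right, 0.21 rad of lean.

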